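# Set the clearance of the peg gauge and hold the screw

## Task

Set the clothes-peg gauge with the green peg: lay the peg in the channel in front, slide it lengthwise under the orange bar until its end is against the back stop, and let go of it. Then turn the black thumbscrew clockwise until it seats with the bar down on the peg, back it off a quarter turn so that pegs pass freely, and finish while still holding the thumbscrew there, so that the lock nut can be tightened. Leave the other things on the worktop alone.

Things in the scene. Friction and masses are not known exactly. Their poses are not given: they have to be found in the camera images.
- gauge: fixed clothes-peg gauge, place and yaw vary: blue base plate 150 x 84 x 8 mm; origin at the centre of its underside, on the worktop; z up, x along the channel from its open front mouth (-x) to the back stop. At x = 45 mm an aluminium bridge, 78 mm wide across y, 20 mm along x, carries the upright thumbscrew; its top is 54 mm above the worktop.
- channel_home (a point): point on the channel floor (8 mm above the worktop) under the middle of a peg fully home, 24 mm in front of the gauge's origin; axes as the gauge's. The back stop's face is 36 mm behind it (+x). The channel is 19 mm wide, sides 9 mm high from 21 mm behind this point to the stop, with a flared mouth starting 9 mm behind it; in front of that the plate is bare.
- bar_front (a point): middle of the lower front edge of the orange pressure bar when it is fully down, 11.3 mm above the channel floor (the bar rises from there as the screw is backed off); axes as the gauge's. The bar is 26 mm wide, 7 mm thick and runs 78 mm back from here; in front of it all is open above. 28 mm of a peg fully home lie under it, 44 mm stick out.
- wing (a point): centre of the thumbscrew's black wing, 82 mm above the worktop, 45 mm behind the gauge's origin along the gauge's x: a flat upright bar 40 mm long (its x), 10 mm thick (its y, the way to grip it), 24 mm high, white dot near its +x end. It stands on a stem, the wing's underside 16 mm above the bridge, and turns about the vertical without rising.
- thumbscrew (a joint): angle of the thumbscrew, rad: 0 = seated (hard stop, bar down on the peg), growing anticlockwise seen from above as it is backed off, to 3.4 at most; the wing's x is parallel to the gauge's x at 0. It starts 1.2 to 2.4 rad open. It moves the bar 2.55 mm per rad, has about 0.06 N m of friction and stays where it is left.
- peg_mid (a point): centre of the green clothes peg: a straight bar 72 mm long (its y), 15 mm wide (its x), 11.6 mm high, about 20 g, lying flat on the worktop with its z up; either end may go in first.
- mug: bystander: black and white mug, 82 x 114 x 97 mm, origin under its centre
- tape: bystander: roll of brown tape, 92 mm across, 48 mm high, origin under its centre
- keys: bystander: bunch of keys, 84 x 118 x 8 mm
- notebook: bystander: blue notebook lying flat, 148 x 109 x 14 mm, origin under its centre

How it is judged:
By the outcome, as a careful person would: the job done as asked, in the order asked, and still so for the second after the job is handed in, while the arm keeps its last pose, push and grip.
It also fails if it takes over 64 s, if anything falls off the work surface, if the arm or the gripper's body presses on something with over 40 N, if the wrist force passes 120 N, or if a joint passes its speed limit or range.

## Robot

A 6-joint arm with a two-finger parallel gripper is mounted at the origin on a cart in front of the work surface, level with it; the furniture and walls round the work are solid. World frame = base frame: x ahead of the robot, y to its left, z up, the work surface at z = 0. Lengths are in m, angles in rad, forces in N, time in s.
With the tool pointing down it reaches from about 0.35 to 0.775 m from the base axis. Payload 5.5 kg.
Tool frame: the origin (TCP) lies midway between the tips of the shut fingers; the grasp point (between the pads) lies grip_point_offset behind it (grip_point_offset is the distance from the TCP to the grasp point, in m); z points along the fingers, y is the direction in which the jaws open and shut (so a half turn about z gives the same grasp; the last joint's range is limited). The gripper opens to 85 mm and grips with 20 to 120 N. Pads are 22 mm wide; open, the fingers measure 114 mm over their backs; the gripper's body (76 mm by 85 mm) begins 54 mm behind the grasp point. The pads swing forward as they close: fully open they stand 13 mm farther back than shut.
Start: joints at [-1.372, 0.313, 0.046, 1.304, 0, 1.431], TCP at [0.191, -0.542, 0.205] pointing down, gripper open.
Joint ranges: [-2.76, 2.76], [-0.86, 1.69], [-1.03, 1.26], [-2.2, 2.34], [-1.47, 1.5], [-3.14, 3.14]. Speed limits (rad/s): [2.57, 2.57, 3.14, 3.14, 3.14, 3.14].

## Interface

Orientations are given as a unit quaternion [w, x, y, z].
In Python, from workcell import * gives the robot as it stands.
- The arm moves only by the tool send_rows, never from a script. Its argument "series" is one flat list of numbers, 7 for each row, row after row: the shift along the tool's x, y, z in cm, then the turn, a rotation vector about the tool's x, y, z in degrees, then the opening, from 0 (shut) to 1 (fully open). A call has 1 to 10 rows; each row is the pose to reach, as a shift and turn from the pose commanded when the call began, along the tool's axes at that moment; what a row does not reach only later rows make up. A row lasts 1/12 s, in which the tool goes at most 41.7 mm and 7.16 degrees, less where a joint would pass 70% of its speed; a pose out of reach is approached as far as the arm can. A call with a gripper value outside its range is refused whole. The fingers move at their own pace and stop on an object; "newtons" is the grip in N (left out, the last holds). Time passes only in rows, so rows that repeat a pose let the fingers close. It gives the time, the measured TCP pose, the force and the opening at its end, in the units of the state.
- get_state(): the state, without advancing time (a new reading comes with each control period).
- read_camera(name): name is "scene" or "top" or "wrist"; returns the picture (400x640x3 uint8, blue, green, red); there is no depth.
- camera_info(name): a dict with "K" (3x3 intrinsics, pixels), "D" ([k1, k2, p1, p2, k3] as OpenCV has them; the pictures are not rectified), "xyz" and "attitude" of the camera in the world. Camera axes: x right, y down, z forward; pixel columns grow to the right and rows downward; lengths in m; the calibration is good to about 2 mm. A picture is of the moment at which its call begins: read the wrist's pose just before it. camera_info takes no time and is no camera call; for the wrist camera it gives the pose at the moment of the call.
- hand_in(): hands the job in, once; it reports no verdict.
Trained networks look in the newest picture that a camera, given by its name, has taken for a name from the list of things; names that differ only in an ending like _2 or _b are one class to them, and where a whole thing is asked for, a point or a joint stands for the part that bears it (a point fixed in the world has none). Each returns a list of dicts, best first, with "p" (0 to 1); they miss things now and then, are a little off and sometimes report something else, mostly with a low value. They report only what shows in the picture. A call takes as long as a camera call.
- silhouettes(camera, label): "pixels" (400x640 bool, what is visible of it) and "box" ([left, top, width, height] in pixels, round what is visible of it).
The state is a dict: "clock": time; "joint_pos": joint angles; "qvel": joint speeds; "tau": joint torques, N m; "tcp_pos": TCP position; "orientation": TCP orientation; "wrist_force": force on the tool from outside, world axes, zero at the start; "ft_torque": the same for the moment, N m; "finger_gap": finger opening in m.
Only numpy, scipy, OpenCV 4.12 (cv2) and the standard library are available. Lean on these libraries where they do the work, as an engineer would, in place of code of your own. Each camera call takes 0.05 s, during which the arm holds its last target. There are 200 camera calls.

## Working session

There is one attempt and no reset: what is moved stays moved. The work goes in short steps, Python scripts to look and compute and a tool call to move; the robot and the scene stay as the last step left them, time stands still between calls to the robot, and variables do not carry over. Pictures are saved under pics/ and viewed, about 8 in all and at most 12, crops included, and the job is handed in when it is done.

Besides the shell and the picture viewer there is one more tool, called after "Emit:" as name(argument=value, ...) on one line, values as JSON. send_rows: Moves the arm, as the interface text tells. Its arguments: {"type":"object","properties":{"series":{"type":"array"},"newtons":{"type":"number"}},"required":["series"]}

```bash
mkdir -p pics
cat > h.py <<'E'
from workcell import *
import numpy as np, cv2
from scipy.spatial.transform import Rotation as R
def rot(q): return R.from_quat([q[1],q[2],q[3],q[0]])
def cam(n):
    i=camera_info(n); a=i["attitude"]; a=np.array(a)
    r=rot(a).as_matrix() if a.size==4 else a.reshape(3,3)
    return np.array(i["K"],float).reshape(3,3),np.array(i["D"],float),np.array(i["xyz"],float),r
def ray(c,uv,z):
    K,D,t,r=c
    p=cv2.undistortPoints(np.array(uv,float).reshape(-1,1,2),K,D).reshape(-1,2)
    d=np.c_[p,np.ones(len(p))]@r.T
    return t+d*((z-t[2])/d[:,2])[:,None]
def proj(c,P):
    K,D,t,r=c
    return cv2.projectPoints(np.array(P,float).reshape(-1,1,3),cv2.Rodrigues(r.T)[0],-r.T@t,K,D)[0].reshape(-1,2)
E
python3 - <<'E'
from h import *
print(get_state()); print(camera_info("top"))
for n in("top","scene"):
    im=read_camera(n); cv2.imwrite(f"pics/{n}0.png",im)
    c=cam(n)
    for l in("gauge","peg_mid","wing","mug","tape","keys","notebook"):
        for s in silhouettes(n,l)[:2]:
            m=s["pixels"].astype(np.uint8); b=cv2.minAreaRect(cv2.findNonZero(m))
            print(n,l,round(s["p"],2),s["box"],np.round(b[0]),np.round(b[1]),round(b[2]),ray(c,[b[0]],0.01).round(3))
E
```

```text
{'clock': 0.0, 'joint_pos': array([-1.37163174e+00,  3.13975339e-01,  4.49711042e-02,  1.30360293e+00,
       -4.04077263e-06,  1.43119790e+00]), 'qvel': array([-1.16159656e-03,  8.50190587e-04, -5.61688677e-04,  1.01720576e-03,
        1.75923897e-03, -8.83760852e-05]), 'tau': array([ 2.05375028e-05, -4.80625749e+01,  2.98533386e+01,  1.93622208e-02,
       -7.15590454e-05, -9.38672542e-06]), 'tcp_pos': array([ 0.19096217, -0.54176561,  0.20371996]), 'orientation': array([-9.04958940e-04,  9.85688812e-01,  1.68572672e-01, -2.89817150e-05]), 'wrist_force': array([-0.07674578, -0.01283345, -0.18208076]), 'ft_torque': array([ 0.01920663, -0.01949896, -0.02243162]), 'finger_gap': 0.08475977343990806}
{'K': array([[514.64304767,   0.        , 324.12790325],
       [  0.        , 514.64304767, 208.80729199],
       [  0.        ,   0.        ,   1.        ]]), 'D': array([-0.16792404,  0.        ,  0.        ,  0.        ,  0.        ]), 'xyz': array([-0.39629999,  0.3308858 ,  1.36849487]), 'attitude': array([ 0.18637384, -0.52837402,  0.7861988 , -0.26072424])}
top gauge 0.91 [283.8, 18
[... 352 characters left out ...]
13.8, 15.3] [298. 196.] [ 8. 13.] 45 [[0.663 0.029 0.01 ]]
top notebook 0.74 [432.4, 167.9, 47.5, 44.2] [454. 188.] [46. 27.] 39 [[ 0.487 -0.482  0.01 ]]
scene gauge 0.55 [267.9, 193.6, 52.9, 55.1] [292. 225.] [56. 33.] 38 [[0.571 0.052 0.01 ]]
scene peg_mid 0.53 [376.5, 188.1, 0.7, 9.9] [377. 190.] [6. 2.] 90 [[ 0.438 -0.224  0.01 ]]
scene mug 0.73 [206.3, 268.6, 36.0, 58.6] [224. 299.] [50. 37.] 63 [[0.556 0.352 0.01 ]]
scene tape 0.81 [340.8, 139.0, 22.3, 20.8] [350. 148.] [23. 25.] 90 [[ 0.633 -0.381  0.01 ]]
scene keys 0.71 [168.1, 294.8, 34.2, 30.2] [190. 310.] [25. 36.] 73 [[0.602 0.422 0.01 ]]
scene notebook 0.9 [372.1, 136.2, 48.9, 26.0] [396. 149.] [42. 20.] 8 [[ 0.49 -0.47  0.01]]
```

Run:
```python
import cv2,numpy as np
a=cv2.resize(cv2.imread("pics/top0.png")[140:290,160:500],None,fx=2.3,fy=2,interpolation=cv2.INTER_CUBIC)
b=cv2.resize(cv2.imread("pics/scene0.png")[120:270,160:500],None,fx=2.3,fy=2,interpolation=cv2.INTER_CUBIC)
cv2.imwrite("pics/a.png",np.vstack([a,b]))
```

```text
(no output)
```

View pics/a.png

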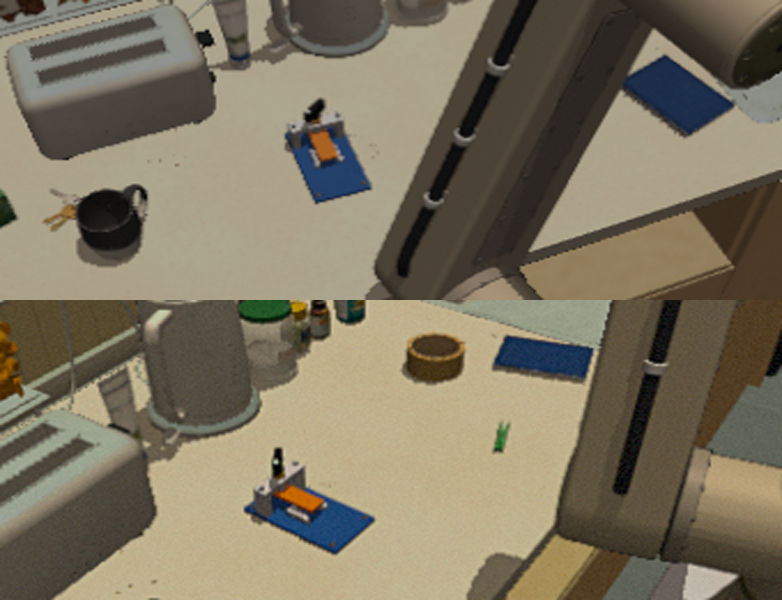

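The picture shows the gauge's blue plate near top px (301,216), with its mouth pointing down-right. The green peg lies near scene px (378,188), clear of the tape and notebook. I'll look at both from nearby with the wrist camera.

```bash
cat >> h.py <<'E'
def goal(p,yaw=None,s=None,ref=None):
    """print shift cm / rotvec deg for TCP target p, tool x at world yaw, pointing down; relative to ref (p,q) or state"""
    s=s or get_state(); p0=np.array(s["tcp_pos"]); r0=rot(s["orientation"])
    y0=np.arctan2(*r0.as_matrix()[[1,0],0])
    rt=R.from_matrix(np.array([[np.cos(y0 if yaw is None else yaw),np.sin(y0 if yaw is None else yaw),0],[np.sin(y0 if yaw is None else yaw),-np.cos(y0 if yaw is None else yaw),0],[0,0,-1]]).T)
    print("shift cm",(r0.inv().apply(np.array(p)-p0)*100).round(2),"rot",np.degrees((r0.inv()*rt).as_rotvec()).round(2),"yaw now",np.degrees(y0).round(2))
E
python3 - <<'E'
from h import *
import workcell; print([n for n in dir(workcell) if not n.startswith('_')], globals().get("grip_point_offset"))
c=cam("scene"); P=ray(c,[[378,188]],.006)[0]; print(P)
w=cam("wrist"); s=get_state(); r=rot(s["orientation"])
print("cam in tool",r.inv().apply(w[2]-s["tcp_pos"]),"\n",(r.inv().as_matrix()@w[3]).round(2), w[0][0])
goal([P[0]-.03,P[1],.25])
im=cv2.imread("pics/scene0.png"); h=cv2.cvtColor(im,cv2.COLOR_BGR2HSV)
m=cv2.inRange(h,(40,90,40),(80,255,255)); m[:160]=0;m[220:]=0;m[:,:350]=0;m[:,400:]=0
b=cv2.minAreaRect(cv2.findNonZero(m));print(b); q=ray(c,cv2.boxPoints(b),.006);print(q)
E
```

```text
['MotionError', 'camera_info', 'get_state', 'grip_point_offset', 'hand_in', 'read_camera', 'silhouettes'] 0.0187
[ 0.44222983 -0.23929412  0.006     ]
cam in tool [ 6.75761411e-02 -1.18242141e-04 -1.69341828e-01] 
 [[ 0.   -0.96 -0.27]
 [ 1.    0.   -0.  ]
 [ 0.   -0.27  0.96]] [302.20230038   0.         319.74073914]
shift cm [ 30.93 -21.24  -4.54] rot [ 0.01 -0.   -0.  ] yaw now 19.41
((377.4038391113281, 188.48077392578125), (3.7262067794799805, 11.7669677734375), 11.309932708740234)
[[ 0.43805022 -0.20666553  0.006     ]
 [ 0.45934348 -0.26319587  0.006     ]
 [ 0.44750829 -0.26640017  0.006     ]
 [ 0.42666    -0.20987163  0.006     ]]
```

Emit:
send_rows(series=[4, -2.3, -0.5, 0, 0, 0, 1, 8, -4.8, -1, 0, 0, 0, 1, 12, -7.5, -1.5, 0, 0, 0, 1, 15.5, -10, -2, 0, 0, 0, 1, 19, -12.5, -2.5, 0, 0, 0, 1, 22.5, -15, -3, 0, 0, 0, 1, 26, -17.5, -3.5, 0, 0, 0, 1, 29, -19.5, -4, 0, 0, 0, 1, 31, -21.2, -4.5, 0, 0, 0, 1, 31, -21.2, -4.5, 0, 0, 0, 1])

```text
clock: 1.63
tcp_pos: [0.4159, -0.2345, 0.2512]
orientation: [-0.0, 0.985, 0.172, 0.001]
wrist_force: [-0.9, 0.2, -0.2]
finger_gap: 0.0852
```

```bash
cat >> h.py <<'E'
def green(im):
    h=cv2.cvtColor(im,cv2.COLOR_BGR2HSV); return cv2.inRange(h,(40,90,40),(80,255,255))
E
python3 - <<'E'
from h import *
print(get_state()["tcp_pos"])
for n in("top","wrist"):
    c=cam(n); im=read_camera(n); cv2.imwrite(f"pics/{n}1.png",im)
    for l in("gauge","peg_mid"):
        for s in silhouettes(n,l)[:2]:
            m=s["pixels"].astype(np.uint8); b=cv2.minAreaRect(cv2.findNonZero(m))
            q=ray(c,cv2.boxPoints(b),.0116 if l!="gauge" else .008)
            print(n,l,round(s["p"],2),s["box"]);print(q.round(4), q.mean(0), np.linalg.norm(q-np.roll(q,1,0),axis=1))
cv2.imwrite("pics/w1.png",im)
E
```

```text
[ 0.41589381 -0.23446092  0.25116598]
top gauge 0.55 [280.8, 200.5, 11.1, 15.9]
[[0.6548 0.0772 0.008 ]
 [0.6495 0.0647 0.008 ]
 [0.6019 0.0815 0.008 ]
 [0.607  0.0938 0.008 ]] [0.6282891  0.07929735 0.008     ] [0.05058375 0.01352706 0.0505517  0.01328619]
top peg_mid 0.61 [390.7, 212.6, 16.3, 16.3]
[[ 0.4403 -0.2013  0.0116]
 [ 0.4653 -0.2694  0.0116]
 [ 0.4442 -0.2719  0.0116]
 [ 0.4197 -0.2042  0.0116]] [ 0.44238055 -0.23667286  0.0116    ] [0.02085022 0.07250612 0.02133693 0.07196271]
wrist gauge 0.6 [95.8, 0.0, 75.2, 39.9]
[[0.4877 0.0984 0.008 ]
 [0.5414 0.092  0.008 ]
 [0.543  0.0067 0.008 ]
 [0.4897 0.0109 0.008 ]] [0.51546553 0.05201122 0.008     ] [0.08751678 0.05410471 0.08537404 0.05343251]
wrist peg_mid 0.9 [300.8, 137.3, 53.3, 10.4]
[[ 0.441  -0.2039  0.0116]
 [ 0.4634 -0.2665  0.0116]
 [ 0.4485 -0.2722  0.0116]
 [ 0.4259 -0.209   0.0116]] [ 0.44470331 -0.23788663  0.0116    ] [0.0159029  0.06647468 0.01591243 0.06712224]
```

View pics/w1.png

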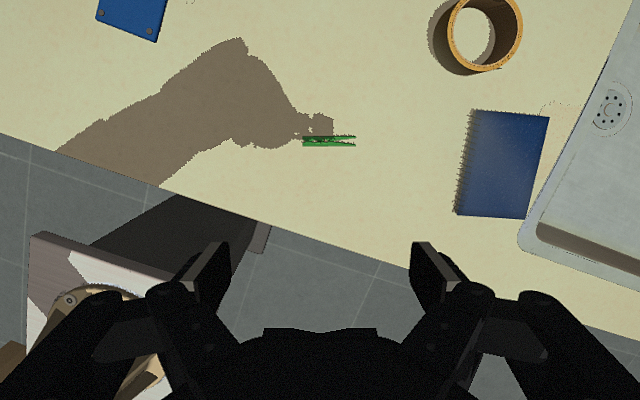

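The wrist picture shows the peg horizontal at px (302–355, 137–147) and the gauge's front edge at top left. Peg centre is about (0.4445, -0.238) with its axis at 110°, and its measured length of 67 mm is close to the given 72 mm. I'll grip it 12 mm toward its far end, with tool yaw at 110°.

Run:
```python
from h import *
goal([.4404,-.2267,.12],np.radians(109.7)); goal([.4404,-.2267,.003],np.radians(109.7))
# gauge: blue mask from the first top picture
c=cam("top"); im=cv2.imread("pics/top0.png"); h=cv2.cvtColor(im,cv2.COLOR_BGR2HSV)
m=cv2.inRange(h,(100,120,40),(125,255,255)); m[:,:270]=0;m[:,340:]=0;m[:180]=0;m[260:]=0
b=cv2.approxPolyDP(cv2.convexHull(cv2.findNonZero(m)),3,True).reshape(-1,2); print(b.tolist()); print(ray(c,b,.008).round(3))
c=cam("wrist"); im=cv2.imread("pics/w1.png"); h=cv2.cvtColor(im,cv2.COLOR_BGR2HSV)
m=cv2.inRange(h,(100,120,40),(125,255,255)); m[60:]=0;m[:,200:]=0
b=cv2.approxPolyDP(cv2.convexHull(cv2.findNonZero(m)),3,True).reshape(-1,2); print(b.tolist()); print(ray(c,b,.008).round(3))
```

```text
shift cm [ 3.12 -0.37 12.92] rot [-4.000e-02  1.000e-02 -9.041e+01] yaw now 19.29
shift cm [ 3.12 -0.36 24.62] rot [-4.000e-02  1.000e-02 -9.041e+01] yaw now 19.29
[[320, 233], [297, 240], [284, 207], [304, 204]]
[[0.492 0.015 0.008]
 [0.494 0.093 0.008]
 [0.636 0.087 0.008]
 [0.622 0.021 0.008]]
[[166, 0], [155, 41], [95, 17], [100, 0]]
[[0.542 0.008 0.008]
 [0.491 0.01  0.008]
 [0.496 0.094 0.008]
 [0.518 0.091 0.008]]
```

Emit:
send_rows(series=[0.4, 0, 1, 0, 0, -7, 1, 0.8, 0, 2, 0, 0, -14, 1, 1.2, -0.1, 3, 0, 0, -21, 1, 1.6, -0.1, 4, 0, 0, -28, 1, 2, -0.2, 5, 0, 0, -35, 1, 2.4, -0.3, 6, 0, 0, -42, 1, 2.8, -0.3, 7, 0, 0, -49, 1, 3.1, -0.4, 8, 0, 0, -56, 1, 3.1, -0.4, 9, 0, 0, -63, 1, 3.1, -0.4, 10, 0, 0, -70, 1])

```text
clock: 2.77
tcp_pos: [0.4401, -0.2268, 0.1487]
orientation: [-0.0, 0.71, 0.705, -0.0]
wrist_force: [-0.3, -1.0, -0.4]
finger_gap: 0.0852
```

Run:
```python
from h import *
goal([.4404,-.2267,.003],np.radians(109.7))
```

```text
shift cm [ 0.    0.04 14.57] rot [-3.000e-02 -2.000e-02 -2.011e+01] yaw now 89.59
```

Emit:
send_rows(series=[0, 0, 2, 0, 0, -7, 1, 0, 0, 4, 0, 0, -14, 1, 0, 0, 6, 0, 0, -20, 1, 0, 0, 7, 0, 0, -20, 1, 0, 0, 7, 0, 0, -20, 1])

```text
clock: 3.18
tcp_pos: [0.4385, -0.2253, 0.0771]
orientation: [-0.003, 0.58, 0.815, -0.0]
wrist_force: [0.2, 0.8, -0.4]
finger_gap: 0.0856
```

Run:
```python
from h import *
c=cam("wrist"); im=read_camera("wrist"); cv2.imwrite("pics/w2.png",im)
m=green(im); ctr=max(cv2.findContours(m,0,1)[0],key=cv2.contourArea)
b=cv2.minAreaRect(ctr); q=ray(c,cv2.boxPoints(b),.0116)
print(get_state()["tcp_pos"],q.round(4),q.mean(0),np.linalg.norm(q-np.roll(q,1,0),axis=1))
for s in silhouettes("wrist","peg_mid")[:1]:
    b=cv2.minAreaRect(cv2.findNonZero(s["pixels"].astype(np.uint8))); q=ray(c,cv2.boxPoints(b),.0116);print(s["p"],q.round(4),q.mean(0),np.linalg.norm(q-np.roll(q,1,0),axis=1))
print(proj(c,[get_state()["tcp_pos"]]))
```

```text
[ 0.43952495 -0.22570542  0.07860316] [[ 0.4279 -0.2081  0.0116]
 [ 0.4331 -0.2063  0.0116]
 [ 0.4563 -0.2728  0.0116]
 [ 0.4507 -0.2748  0.0116]] [ 0.44200983 -0.24050232  0.0116    ] [0.07041321 0.00554378 0.07040586 0.00598244]
0.6 [[ 0.4269 -0.2076  0.0116]
 [ 0.4388 -0.2035  0.0116]
 [ 0.4625 -0.2696  0.0116]
 [ 0.4496 -0.2742  0.0116]] [ 0.4444425  -0.23872941  0.0116    ] [0.07028055 0.0126602  0.07027206 0.01365951]
[[321.83947008 232.56391718]]
```

View pics/w2.png

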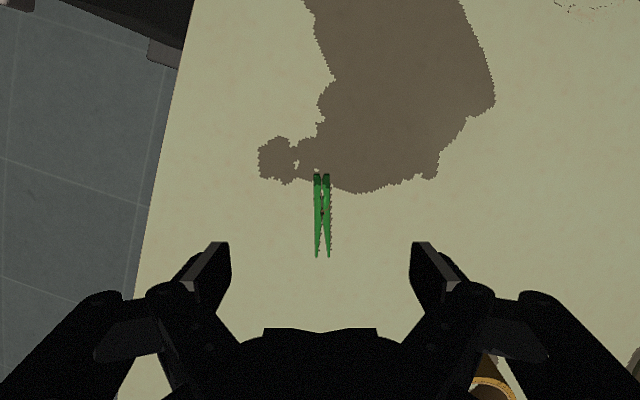

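The peg sits centred and aligned at px (313–331, 173–258), matching the estimate. Going down to grip.

Emit:
send_rows(series=[-0.1, 0, 2, 0, 0, 0, 0.6, -0.2, 0, 4, 0, 0, 0, 0.6, -0.2, 0, 6, 0, 0, 0, 0.6, -0.2, 0, 7.5, 0, 0, 0, 0.6, -0.2, 0, 7.5, 0, 0, 0, 0.6, -0.2, 0, 7.5, 0, 0, 0, 0, -0.2, 0, 7.5, 0, 0, 0, 0, -0.2, 0, 7.5, 0, 0, 0, 0, -0.2, 0, 7.5, 0, 0, 0, 0, -0.2, 0, 7.5, 0, 0, 0, 0], newtons=40)

```text
clock: 4.12
tcp_pos: [0.4423, -0.2277, 0.0056]
orientation: [0.001, 0.578, 0.816, -0.0]
wrist_force: [0.2, 0.4, -0.2]
finger_gap: -0.0
```

Emit:
send_rows(series=[0, 0, 0, 0, 0, 0, 0, 0, 0, 0, 0, 0, 0, 0, 0, 0, 0, 0, 0, 0, 0, 0, 0, 0, 0, 0, 0, 0])

```text
clock: 4.45
tcp_pos: [0.4416, -0.2272, 0.0046]
orientation: [0.0, 0.578, 0.816, -0.0]
wrist_force: [0.6, -0.3, -0.1]
finger_gap: 0.0001
```

Run:
```python
from h import *
print(get_state()); im=read_camera("wrist"); cv2.imwrite("pics/w3.png",im[120:400,160:480])
m=green(im);print(m.sum()/255)
for n in("wrist","top","scene"):
    if n!="wrist": read_camera(n)
    for s in silhouettes(n,"peg_mid")[:2]:
        b=cv2.minAreaRect(cv2.findNonZero(s["pixels"].astype(np.uint8))); q=ray(cam(n),cv2.boxPoints(b),.0116);print(n,s["p"],s["box"],q.mean(0),q.round(4).tolist())
```

```text
{'clock': 4.45, 'joint_pos': array([-6.36937382e-01,  3.20814631e-01, -4.73686540e-01,  7.76273533e-01,
       -2.37611700e-05,  5.95113994e-01]), 'qvel': array([-0.00038091,  0.00061063, -0.00117682, -0.00090609, -0.0004192 ,
        0.00071391]), 'tau': array([ 1.32114597e-03, -4.24802542e+01,  2.38559532e+01, -3.27418611e-04,
       -5.02908624e-04,  3.84752002e-04]), 'tcp_pos': array([ 0.44157397, -0.22717128,  0.0046171 ]), 'orientation': array([ 1.05611070e-05,  5.77795973e-01,  8.16181238e-01, -1.21040660e-05]), 'wrist_force': array([ 0.57957743, -0.328278  , -0.07259856]), 'ft_torque': array([-0.01129476,  0.05889479, -0.02408187]), 'finger_gap': 5.43086893007371e-05}
681.0
wrist 0.96 [303.9, 194.9, 25.0, 36.4] [ 0.43602026 -0.21528478  0.0116    ] [[0.4259, -0.2065, 0.0116], [0.4385, -0.2021, 0.0116], [0.4464, -0.2239, 0.0116], [0.4334, -0.2286, 0.0116]]
top 0.53 [389.6, 216.0, 16.4, 13.1] [ 0.44115319 -0.2341622   0.0116    ] [[0.4397, -0.2038, 0.0116], [0.4594, -0.2629, 0.0116], [0.4424, -0.2644, 0.0116], [0.4231, -0.2056, 0.0116]]
scene 0.39 [374.0, 188.4, 3.2, 8.2] [ 0.43386547 -0.2163269   0.0116    ] [[0.4331, -0.1975, 0.0116], [0.4453, -0.233, 0.0116], [0.4345, -0.2351, 0.0116], [0.4226, -0.1996, 0.0116]]
```

View pics/w3.png

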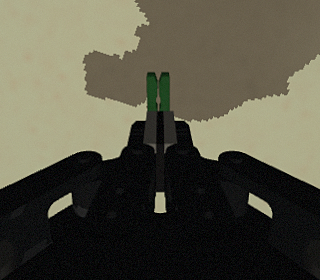

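The gap reads 0, yet the picture shows the peg between the fingers at crop px (147–171, 72–110). A small lift will show whether it's held.

Emit:
send_rows(series=[0, 0, -1, 0, 0, 0, 0, 0, 0, -2, 0, 0, 0, 0, 0, 0, -3, 0, 0, 0, 0, 0, 0, -3, 0, 0, 0, 0])

```text
clock: 5.08
tcp_pos: [0.4433, -0.2284, 0.0375]
orientation: [0.002, 0.578, 0.816, -0.0]
wrist_force: [0.9, -0.4, 0.6]
finger_gap: -0.0003
```

Run:
```python
from h import *
s=get_state();print(s["tcp_pos"],s["finger_gap"],s["wrist_force"])
im=read_camera("wrist"); cv2.imwrite("pics/w4.png",cv2.resize(im[150:400,180:460],None,fx=2,fy=2))
for s in silhouettes("wrist","peg_mid")[:2]: print(s["p"],s["box"])
```

```text
[ 0.44333144 -0.2284277   0.03745099] -0.00026122464267052927 [ 0.89128639 -0.39350646  0.61738101]
0.63 [303.4, 180.7, 26.3, 49.9]
```

View pics/w4.png

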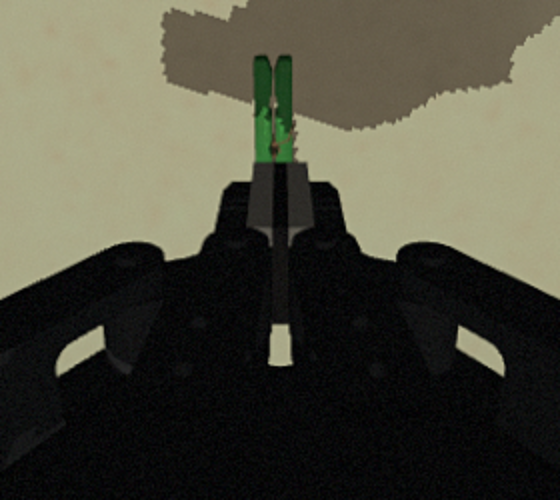

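The peg stayed on the table, so the fingers shut above it or around nothing. With the fingers shut, I'll touch the bare table beside the peg to find where the tips really are.

Emit:
send_rows(series=[0, 2, 0, 0, 0, 0, 0, 0, 4, 0, 0, 0, 0, 0, 0, 4, 1.5, 0, 0, 0, 0, 0, 4, 3, 0, 0, 0, 0, 0, 4, 3.2, 0, 0, 0, 0, 0, 4, 3.3, 0, 0, 0, 0, 0, 4, 3.3, 0, 0, 0, 0])

```text
clock: 5.77
tcp_pos: [0.4789, -0.2138, 0.0015]
orientation: [-0.0, 0.578, 0.816, -0.0]
wrist_force: [-0.1, 0.5, 0.0]
finger_gap: -0.0
```

Emit:
send_rows(series=[0, 0, 0.1, 0, 0, 0, 0, 0, 0, 0.2, 0, 0, 0, 0, 0, 0, 0.3, 0, 0, 0, 0, 0, 0, 0.3, 0, 0, 0, 0])

```text
clock: 6.1
tcp_pos: [0.4794, -0.2141, -0.0011]
orientation: [0.0, 0.578, 0.816, -0.0]
wrist_force: [-0.3, 0.1, 0.1]
finger_gap: -0.0
```

Emit:
send_rows(series=[0, 0, 0.1, 0, 0, 0, 0, 0, 0, 0.2, 0, 0, 0, 0, 0, 0, 0.3, 0, 0, 0, 0, 0, 0, 0.3, 0, 0, 0, 0])

```text
clock: 6.43
tcp_pos: [0.4792, -0.2138, -0.0046]
orientation: [-0.0, 0.578, 0.816, -0.0]
wrist_force: [-0.1, 1.1, -0.2]
finger_gap: -0.0003
```

Emit:
send_rows(series=[0, 0, 0.1, 0, 0, 0, 0, 0, 0, 0.2, 0, 0, 0, 0, 0, 0, 0.3, 0, 0, 0, 0, 0, 0, 0.3, 0, 0, 0, 0])

```text
clock: 6.77
tcp_pos: [0.4792, -0.2138, -0.0077]
orientation: [-0.0, 0.578, 0.816, -0.0]
wrist_force: [-0.4, -0.1, -0.3]
finger_gap: 0.0
```

Emit:
send_rows(series=[0, 0, 0.1, 0, 0, 0, 0, 0, 0, 0.2, 0, 0, 0, 0, 0, 0, 0.3, 0, 0, 0, 0, 0, 0, 0.3, 0, 0, 0, 0])

```text
clock: 7.1
tcp_pos: [0.4792, -0.2138, -0.0106]
orientation: [-0.0, 0.578, 0.816, -0.0]
wrist_force: [-0.6, 0.5, 0.0]
finger_gap: 0.0
```

Emit:
send_rows(series=[0, 0, 0.1, 0, 0, 0, 0, 0, 0, 0.2, 0, 0, 0, 0, 0, 0, 0.3, 0, 0, 0, 0, 0, 0, 0.3, 0, 0, 0, 0])

```text
clock: 7.43
tcp_pos: [0.4792, -0.2138, -0.0136]
orientation: [-0.0, 0.578, 0.816, -0.0]
wrist_force: [0.0, -0.1, -0.4]
finger_gap: -0.0003
```

Emit:
send_rows(series=[0, 0, 0.1, 0, 0, 0, 0, 0, 0, 0.2, 0, 0, 0, 0, 0, 0, 0.2, 0, 0, 0, 0])

```text
clock: 7.68
tcp_pos: [0.4792, -0.2138, -0.0156]
orientation: [-0.0, 0.578, 0.816, -0.0]
wrist_force: [-0.6, -0.9, 0.0]
finger_gap: 0.0002
```

Run:
```python
from h import *
s=get_state();print(s["tcp_pos"],s["wrist_force"],s["joint_pos"])
a=read_camera("wrist")[120:320,180:460]; b=read_camera("scene")[140:240,310:450]
cv2.imwrite("pics/w5.png",np.vstack([cv2.resize(a,(560,300)),cv2.resize(b,(560,300))]))
```

```text
[ 0.47918934 -0.21384532 -0.01561519] [-0.57375811 -0.86569072  0.01554681] [-5.72746319e-01  3.91838875e-01 -4.25490889e-01  7.53717976e-01
 -7.98086665e-05  6.59295838e-01]
```

View pics/w5.png

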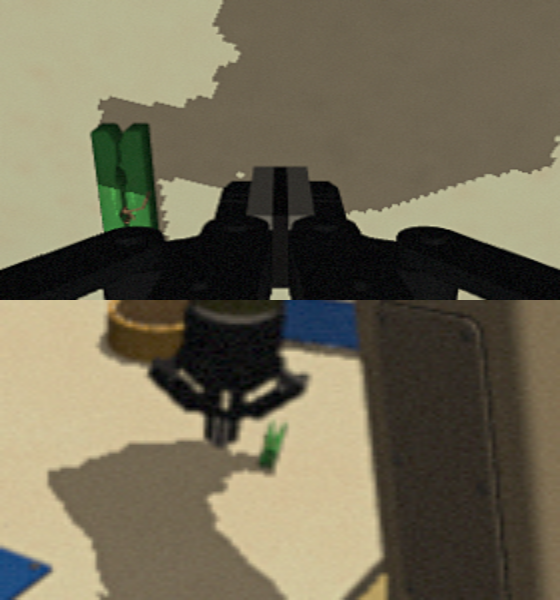

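Run:
```python
from h import *
c=cam("scene")
for z in(-.015,0,.01,.02,.03): print(z,proj(c,[[.4792,-.2138,z],[.4445,-.239,z]]).round(1).tolist())
w=cam("wrist"); im=read_camera("wrist")
m=green(im); m[250:]=0; ctr=np.vstack(cv2.findContours(m,0,1)[0]).reshape(-1,2)
pt=ctr[ctr[:,1].argsort()][:1]; print(ctr.min(0),ctr.max(0))
for s in silhouettes("wrist","peg_mid")[:1]:
    k=s["pixels"]; 
    for v in (185,195,205,215,225):
        u=np.where(k[v])[0]
        if len(u): print(v,u.min(),u.max())
for dz in (0,.01,.02,.03):
    e=.0116; a=np.radians(109.7); d=np.array([np.cos(a),np.sin(a)]);n=np.array([-d[1],d[0]])
    P=[[*(np.array([.4445,-.239])+d*.036*i+n*.0075*j),e-dz] for i in(1,0.5) for j in(1,-1)]
    print(dz,proj(w,P).round(1).tolist())
```

```text
-0.015 [[363.7, 193.2], [376.8, 192.8]]
0 [[364.0, 189.6], [377.2, 189.2]]
0.01 [[364.3, 187.2], [377.4, 186.8]]
0.02 [[364.5, 184.8], [377.7, 184.4]]
0.03 [[364.7, 182.4], [378.0, 182.0]]
[226 203] [256 249]
205 229 253
215 227 254
225 228 254
0 [[220.6, 203.8], [250.7, 203.7], [223.9, 237.5], [253.0, 237.5]]
0.01 [[226.6, 198.3], [254.9, 198.2], [229.5, 230.1], [256.9, 230.1]]
0.02 [[231.9, 193.3], [258.6, 193.2], [234.4, 223.6], [260.4, 223.6]]
0.03 [[236.6, 188.9], [261.9, 188.8], [238.9, 217.7], [263.5, 217.7]]
```

The scene view puts the fingertips about 5 mm above the table while the reported TCP is at -16 mm. So the real tips are well behind the reported TCP. I'll keep probing until they touch.

Emit:
send_rows(series=[0, 0, 0.1, 0, 0, 0, 0, 0, 0, 0.2, 0, 0, 0, 0, 0, 0, 0.3, 0, 0, 0, 0, 0, 0, 0.3, 0, 0, 0, 0])

```text
clock: 8.22
tcp_pos: [0.4791, -0.2138, -0.0187]
orientation: [-0.0, 0.578, 0.816, -0.0]
wrist_force: [-1.0, -0.5, -0.4]
finger_gap: 0.0003
```

Emit:
send_rows(series=[0, 0, 0.1, 0, 0, 0, 0, 0, 0, 0.2, 0, 0, 0, 0, 0, 0, 0.2, 0, 0, 0, 0])

```text
clock: 8.47
tcp_pos: [0.4792, -0.2138, -0.0206]
orientation: [-0.0, 0.578, 0.816, -0.0]
wrist_force: [0.2, -0.0, 0.9]
finger_gap: 0.0002
```

Emit:
send_rows(series=[0, 0, 0.1, 0, 0, 0, 0, 0, 0, 0.1, 0, 0, 0, 0])

```text
clock: 8.63
tcp_pos: [0.4793, -0.2139, -0.0216]
orientation: [-0.0, 0.578, 0.816, -0.0]
wrist_force: [-0.4, -0.3, 0.2]
finger_gap: -0.0001
```

Emit:
send_rows(series=[0, 0, 0.1, 0, 0, 0, 0, 0, 0, 0.1, 0, 0, 0, 0])

```text
clock: 8.8
tcp_pos: [0.4792, -0.2139, -0.0225]
orientation: [-0.0, 0.578, 0.816, -0.0]
wrist_force: [-0.2, -0.4, 0.4]
finger_gap: 0.0003
```

Emit:
send_rows(series=[0, 0, 0.1, 0, 0, 0, 0, 0, 0, 0.2, 0, 0, 0, 0, 0, 0, 0.2, 0, 0, 0, 0])

```text
clock: 9.05
tcp_pos: [0.4792, -0.2138, -0.0246]
orientation: [-0.0, 0.578, 0.816, -0.0]
wrist_force: [-0.6, -0.6, -1.7]
finger_gap: -0.0
```

Emit:
send_rows(series=[0, 0, 0.1, 0, 0, 0, 0, 0, 0, 0.2, 0, 0, 0, 0, 0, 0, 0.2, 0, 0, 0, 0])

```text
clock: 9.3
tcp_pos: [0.4793, -0.2139, -0.0265]
orientation: [0.0, 0.578, 0.816, -0.0]
wrist_force: [-0.9, 0.7, -0.8]
finger_gap: 0.0002
```

Emit:
send_rows(series=[0, 0, 0.1, 0, 0, 0, 0, 0, 0, 0.2, 0, 0, 0, 0, 0, 0, 0.2, 0, 0, 0, 0])

```text
clock: 9.55
tcp_pos: [0.4794, -0.214, -0.0267]
orientation: [0.0, 0.578, 0.816, -0.0]
wrist_force: [-3.8, 4.0, 15.5]
finger_gap: 0.0
```

Run:
```python
from h import *
s=get_state();print(s["tcp_pos"],s["wrist_force"],s["joint_pos"],s["tau"])
w=cam("wrist"); print(w[2])
a=read_camera("wrist")[140:290,220:420]; b=read_camera("scene")[160:220,330:410]
cv2.imwrite("pics/w6.png",np.vstack([cv2.resize(a,(600,300)),cv2.resize(b,(600,300))]))
```

```text
[ 0.4794006  -0.21395801 -0.02671248] [-3.81660942  3.95064457 15.54325278] [-5.72626690e-01  4.05840717e-01 -4.37579458e-01  7.26630139e-01
 -2.09174408e-04  6.59291080e-01] [-2.90406821e-01 -3.92593074e+01  2.16554707e+01 -2.22236909e+00
  6.62561716e-02 -6.52723083e-04]
[ 0.45701891 -0.15013694  0.14261269]
```

View pics/w6.png

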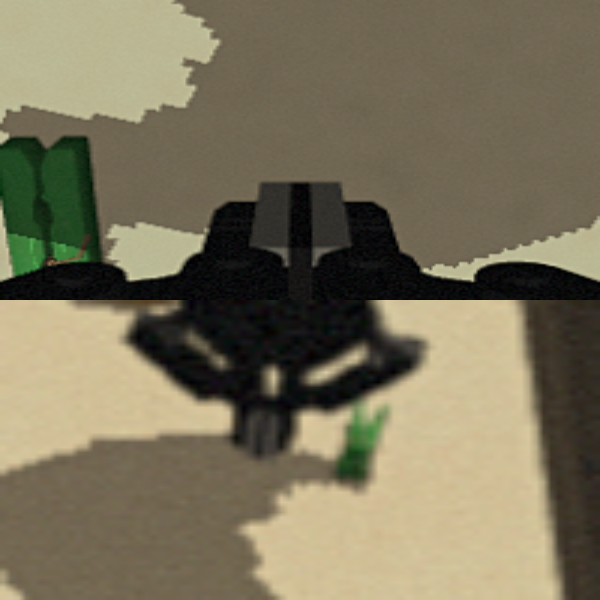

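Contact came at reported z = -0.0267 with 15 N, so the reported z is about 26.5 mm too low. I'll back off and check whether the wrist camera's pose carries the same bias.

Emit:
send_rows(series=[0, 0, -1, 0, 0, 0, 0, 0, 0, -3, 0, 0, 0, 0, 0, 0, -5, 0, 0, 0, 0.6, 0, -2, -7, 0, 0, 0, 0.6, 0, -4, -9, 0, 0, 0, 0.6, 0, -4, -9, 0, 0, 0, 0.6, 0, -4, -9, 0, 0, 0, 0.6])

```text
clock: 10.23
tcp_pos: [0.4422, -0.2281, 0.063]
orientation: [0.002, 0.578, 0.816, 0.0]
wrist_force: [0.5, 0.4, 0.1]
finger_gap: 0.0515
```

Run:
```python
from h import *
s=get_state(); print(s["tcp_pos"],s["wrist_force"])
c=cam("wrist"); read_camera("wrist"); k=silhouettes("wrist","peg_mid")[0]
b=cv2.minAreaRect(cv2.findNonZero(k["pixels"].astype(np.uint8))); print(k["p"],b)
for dz in(0,.01,.02,.0265,.035):
    cc=(c[0],c[1],c[2]+[0,0,dz],c[3]); q=ray(cc,cv2.boxPoints(b),.0116); print(dz,q.mean(0).round(4),np.linalg.norm(q-np.roll(q,1,0),axis=1)[:2].round(4))
read_camera("top"); 
for n in("top",):
    k=silhouettes(n,"peg_mid")
    for k in k[:2]:
        b=cv2.minAreaRect(cv2.findNonZero(k["pixels"].astype(np.uint8)));q=ray(cam(n),cv2.boxPoints(b),.0116);print(n,k["p"],q.mean(0).round(4))
```

```text
[ 0.4421772  -0.22810975  0.06296267] [0.50264889 0.44579502 0.07247879]
0.58 ((318.0, 215.5), (87.0, 18.0), 90.0)
0 [ 0.445  -0.2389  0.0116] [0.0713 0.0134]
0.01 [ 0.4462 -0.2423  0.0116] [0.0745 0.014 ]
0.02 [ 0.4473 -0.2457  0.0116] [0.0778 0.0146]
0.0265 [ 0.4481 -0.2479  0.0116] [0.0799 0.015 ]
0.035 [ 0.449  -0.2508  0.0116] [0.0826 0.0155]
```

The wrist camera's pose is right: with dz = 0 the peg measures 71 mm. So the fingers really end 26.5 mm short of the reported TCP, and I'll correct for that. Going down to grip again.

Emit:
send_rows(series=[0, 0, 2, 0, 0, 0, 0.6, 0, 0, 4, 0, 0, 0, 0.6, 0, 0, 6, 0, 0, 0, 0.6, 0, 0, 7.5, 0, 0, 0, 0.6, 0, 0, 8.6, 0, 0, 0, 0.6, 0, 0, 8.6, 0, 0, 0, 0.6, 0, 0, 8.6, 0, 0, 0, 0, 0, 0, 8.6, 0, 0, 0, 0, 0, 0, 8.6, 0, 0, 0, 0, 0, 0, 8.6, 0, 0, 0, 0], newtons=40)

```text
clock: 11.27
tcp_pos: [0.4425, -0.2277, -0.0235]
orientation: [0.001, 0.578, 0.816, -0.0]
wrist_force: [0.7, 0.6, 0.6]
finger_gap: 0.0138
```

Emit:
send_rows(series=[0, 0, 0, 0, 0, 0, 0, 0, 0, 0, 0, 0, 0, 0, 0, 0, 0, 0, 0, 0, 0])

```text
clock: 11.52
tcp_pos: [0.4423, -0.2276, -0.0236]
orientation: [0.001, 0.578, 0.816, 0.0]
wrist_force: [0.2, 0.2, 5.4]
finger_gap: 0.0134
```

Gripped, with a 13–15 mm gap. Next I'll lift and move to a point south of the gauge where the wrist camera can see it.

Emit:
send_rows(series=[0, 0, -2, 0, 0, 0, 0, 0, 0, -5, 0, 0, 0, 0, 1, 2, -8, 0, 0, 0, 0, 2.5, 4.5, -10.5, 0, 0, 0, 0, 4, 7, -13, 0, 0, 0, 0, 5.5, 9.5, -15.5, 0, 0, 0, 0, 7, 12, -18, 0, 0, 0, 0, 8.3, 14, -20, 0, 0, 0, 0, 9, 15.7, -21.4, 0, 0, 0, 0, 9, 15.7, -21.4, 0, 0, 0, 0])

```text
clock: 12.35
tcp_pos: [0.5635, -0.0883, 0.193]
orientation: [0.003, 0.576, 0.817, 0.001]
wrist_force: [1.0, 0.2, 0.6]
finger_gap: 0.0136
```

Emit:
send_rows(series=[0, 0, 0, 0, 0, 0, 0, 0, 0, 0, 0, 0, 0, 0])

```text
clock: 12.52
tcp_pos: [0.5587, -0.0902, 0.1884]
orientation: [-0.001, 0.578, 0.816, -0.001]
wrist_force: [0.8, -0.6, -0.8]
finger_gap: 0.0134
```

Run:
```python
from h import *
s=get_state(); print(s["tcp_pos"],s["finger_gap"])
c=cam("wrist"); im=read_camera("wrist"); cv2.imwrite("pics/w7.png",im); np.savez("pics/w7",t=c[2],r=c[3])
for l in("gauge","wing","peg_mid","bar_front"):
    for k in silhouettes("wrist",l)[:1]: print(l,k["p"],k["box"])
h=cv2.cvtColor(im,cv2.COLOR_BGR2HSV); m=cv2.inRange(h,(100,120,40),(125,255,255)); m[:,500:]=0
b=cv2.approxPolyDP(cv2.convexHull(max(cv2.findContours(m,0,1)[0],key=cv2.contourArea)),5,True).reshape(-1,2); print(np.c_[b,ray(c,b,.008).round(4)])
```

```text
[ 0.558655   -0.09024124  0.18844428] 0.013430267143115106
gauge 0.82 [293.2, 0.0, 157.8, 114.7]
peg_mid 0.71 [305.3, 204.6, 29.6, 128.6]
[[3.160e+02 0.000e+00 4.941e-01 8.030e-02 8.000e-03]
 [3.550e+02 0.000e+00 5.324e-01 9.400e-02 8.000e-03]
 [3.850e+02 1.500e+01 5.673e-01 9.120e-02 8.000e-03]
 [4.070e+02 1.080e+02 6.266e-01 1.110e-02 8.000e-03]
 [2.940e+02 6.200e+01 4.920e-01 1.440e-02 8.000e-03]]
```

View pics/w7.png

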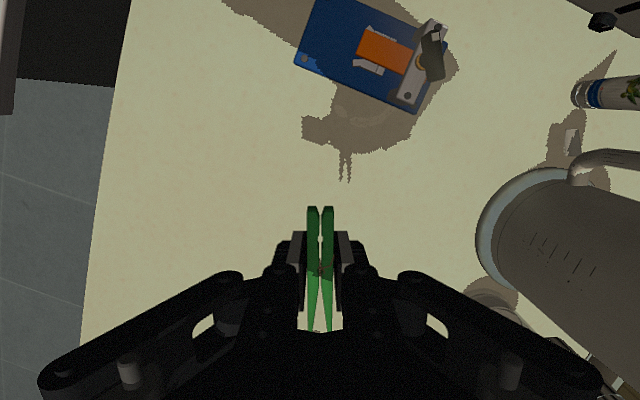

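The picture shows the peg held firmly, and the gauge at px (294–455, 0–115) with the wing dark at about (432,52). I'll go 6 cm closer so the whole gauge is in view, then fit its pose.

Emit:
send_rows(series=[2, 1, 0, 0, 0, 0, 0, 4, 2, 0, 0, 0, 0, 0, 6, 2, 0, 0, 0, 0, 0, 6, 2, 0, 0, 0, 0, 0, 6, 2, 0, 0, 0, 0, 0])

```text
clock: 13.18
tcp_pos: [0.5582, -0.0266, 0.1894]
orientation: [-0.0, 0.577, 0.817, -0.0]
wrist_force: [0.4, -0.6, -0.3]
finger_gap: 0.0134
```

```bash
cat >> h.py <<'E'
from scipy.optimize import least_squares
def gp(x,P): # gauge local -> world, x=[X,Y,yaw]
    P=np.array(P,float); c,s=np.cos(x[2]),np.sin(x[2])
    return np.c_[x[0]+c*P[:,0]-s*P[:,1],x[1]+s*P[:,0]+c*P[:,1],P[:,2]]
E
python3 - <<'E'
from h import *
s=get_state(); print(s["tcp_pos"],s["finger_gap"])
c=cam("wrist"); im=read_camera("wrist"); cv2.imwrite("pics/w8.png",im); np.savez("pics/w8",t=c[2],r=c[3])
h=cv2.cvtColor(im,cv2.COLOR_BGR2HSV)
for n,lo,hi,z,e in(("blue",(100,120,30),(125,255,255),.008,4),("orange",(5,150,100),(20,255,255),.03,3)):
    m=cv2.inRange(h,lo,hi); m[210:]=0; m[:,520:]=0
    k=max(cv2.findContours(m,0,1)[0],key=cv2.contourArea)
    b=cv2.approxPolyDP(cv2.convexHull(k),e,True).reshape(-1,2); print(n);print(np.c_[b,ray(c,b,z).round(4)])
for k in silhouettes("wrist","wing")[:2]:
    ct=cv2.minAreaRect(cv2.findNonZero(k["pixels"].astype(np.uint8))); print("wing",k["p"],k["box"],ct)
cv2.imwrite("pics/w8c.png",cv2.resize(im[0:220,240:500],None,fx=2.7,fy=2.7,interpolation=cv2.INTER_CUBIC))
E
```

```text
[ 0.55816141 -0.02656585  0.18935708] 0.013433531785705392
blue
[[3.030e+02 4.700e+01 4.959e-01 9.570e-02 8.000e-03]
 [3.950e+02 8.700e+01 6.050e-01 9.110e-02 8.000e-03]
 [3.680e+02 1.560e+02 6.052e-01 9.600e-03 8.000e-03]
 [2.770e+02 1.190e+02 4.926e-01 1.410e-02 8.000e-03]]
orange
[[3.430e+02 9.200e+01 5.516e-01 6.460e-02 3.000e-02]
 [3.890e+02 1.110e+02 6.041e-01 6.310e-02 3.000e-02]
 [3.800e+02 1.330e+02 6.038e-01 3.870e-02 3.000e-02]
 [3.340e+02 1.140e+02 5.505e-01 4.060e-02 3.000e-02]]
wing 0.59 [389.0, 105.4, 29.3, 46.8] ((400.91510009765625, 128.5471649169922), (46.25642013549805, 21.991764068603516), 79.3803482055664)
```

View pics/w8c.png

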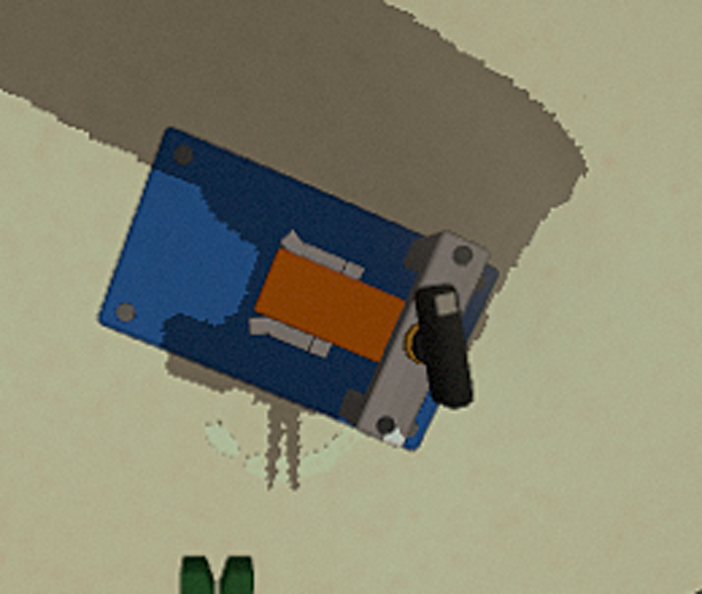

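A clear view: plate corners at px (302,47), (277,119), (394,167) and (423,100). The wing runs from (401,106) to (410,150) with its dot at the upper end. Fitting the gauge pose and wing angle now.

Run:
```python
from h import *
d=np.load("pics/w8.npz"); w=cam("wrist"); c=(w[0],w[1],d["t"],d["r"]); im=cv2.imread("pics/w8.png")
px=np.array([[302.5,47.2],[276.8,119.3],[393.7,166.5],[423.5,100]]); L=np.array([[-75,42,8],[-75,-42,8],[75,-42,8],[75,42,8]])/1e3
f=least_squares(lambda x:(proj(c,gp(x,L))-px).ravel(),[.568,.05,-.04]); x=f.x
print(x,np.degrees(x[2]),f.fun.round(1))
print("bar back/front check px", proj(c,gp(x,np.array([[-16,13,22],[-16,-13,22],[-16,0,26]])/1e3)).round(1).tolist())
W=gp(x,[[.045,0,.094]])[0]; 
# wing fit: top rect 40x10 at z .094 by mask: top outline px
e=ray(c,[[405.6,111.9],[401,106],[410,150]],.094); print("wing pts",e.round(4),"axis",W.round(4))
v=e[0]-W; print("dot yaw",np.degrees(np.arctan2(v[1],v[0]))); v=e[1]-e[2];print("axis yaw",np.degrees(np.arctan2(v[1],v[0])))
k=None
home=gp(x,[[-.024,0,.008]])[0]; print("home",home)
# peg in hand
s=get_state(); p=silhouettes("wrist","peg_mid")
for q in p[:2]:
    m=q["pixels"]; rows=np.where(m.any(1))[0]; print(q["p"],q["box"])
    for r in (rows.min(),): 
        u=np.where(m[r+3])[0]; P=ray(cam("wrist"),[[u.mean(),r]],s["tcp_pos"][2]+.0236+.0116); print("tip in tool",rot(s["orientation"]).inv().apply(P-s["tcp_pos"]).round(4))
# reference overlay
for a in(proj(c,gp(x,L)),): cv2.polylines(im,[np.int32(a)],True,(0,255,255),1)
```

```text
[ 0.56692946  0.05146821 -0.03749147] -2.1481030101502205 [-1.4 -1.5 -2.2  0.6  0.9  1.8  2.7 -0.2]
bar back/front check px [[342.4, 92.0], [333.1, 115.3], [338.0, 103.6]]
wing pts [[0.6045 0.0623 0.094 ]
 [0.5988 0.0654 0.094 ]
 [0.6211 0.0338 0.094 ]] axis [0.6119 0.0498 0.094 ]
dot yaw 120.77170679465067
axis yaw 125.13645304347413
home [0.54294633 0.0523678  0.008     ]
0.84 [305.8, 205.3, 27.6, 128.9]
tip in tool [[ 0.0251 -0.0002 -0.0352]]
```

Run:
```python
from h import *
d=np.load("pics/w8.npz"); w=cam("wrist"); c=(w[0],w[1],d["t"],d["r"])
px=np.array([[302.5,47.2],[276.8,119.3],[393.7,166.5],[423.5,100],[343.3,91.8],[333.8,114.2]]); L=np.array([[-75,42,8],[-75,-42,8],[75,-42,8],[75,42,8],[-16,13,32],[-16,-13,32]])/1e3
for sel in (range(6),[0,1,2,4,5],[0,1,4,5]):
    f=least_squares(lambda x:(proj(c,gp(x,L[sel]))-px[sel]).ravel(),[.568,.05,-.04]); x=f.x
    print(x.round(4),np.degrees(x[2]).round(2),f.fun.round(1))
o=ray(c,[[343.3,91.8],[333.8,114.2],[388.7,111.5],[380,133.5]],.032);print(o.round(4)); 
a=o[2]-o[0];b=o[3]-o[1];n=o[0]-o[1];print(np.degrees([np.arctan2(a[1],a[0]),np.arctan2(b[1],b[0]),np.arctan2(n[1],n[0])-np.pi/2]))
t=-.037
for X in ([.5675,.0515,t],):
    for off in (-.05,-.032,0):
        # peg centre at home+off; grip point is 11 mm toward -x (tool +x 25.1 to tip => centre at tool -10.9mm)
        P=gp(X,[[-.024+off-.0109,0,0]])[0]; goal([P[0],P[1],.03],t+np.pi)
```

```text
[ 0.567   0.0516 -0.0381] -2.18 [-1.3 -1.7 -2.1  0.4  1.   1.7  2.8 -0.3 -0.1 -0.6 -0.2  1. ]
[ 0.5675  0.052  -0.0362] -2.08 [-0.8 -1.7 -1.6  0.4  1.6  1.5  0.5 -0.7  0.4  0.9]
[ 0.5679  0.0518 -0.0365] -2.09 [-0.5 -1.4 -1.2  0.7  0.8 -0.4  0.7  1.2]
[[0.5518 0.0647 0.032 ]
 [0.5503 0.0403 0.032 ]
 [0.6036 0.0624 0.032 ]
 [0.6036 0.0382 0.032 ]]
[-2.57600811 -2.26963112 -3.41825051]
shift cm [10.31 -4.45 15.95] rot [-2.000e-02  2.000e-02 -6.853e+01] yaw now 109.35
shift cm [ 9.65 -2.77 15.95] rot [-2.000e-02  2.000e-02 -6.853e+01] yaw now 109.35
shift cm [ 8.48  0.2  15.95] rot [-2.000e-02  2.000e-02 -6.853e+01] yaw now 109.35
```

Emit:
send_rows(series=[1, -0.4, 0, 0, 0, -7, 0, 2, -0.9, 0, 0, 0, -14, 0, 3, -1.4, 0, 0, 0, -21, 0, 4, -1.8, 1, 0, 0, -28, 0, 5, -2.3, 2, 0, 0, -35, 0, 6, -2.8, 4, 0, 0, -42, 0, 7.3, -3.3, 6, 0, 0, -49, 0, 8.6, -3.8, 8, 0, 0, -56, 0, 9.6, -4.2, 10, 0, 0, -63, 0, 10.3, -4.4, 12, 0, 0, -68.5, 0])

```text
clock: 14.17
tcp_pos: [0.4823, 0.0553, 0.0688]
orientation: [-0.0, 0.016, 1.0, -0.0]
wrist_force: [-0.6, -0.6, -0.5]
finger_gap: 0.0133
```

Emit:
send_rows(series=[0, 0, 2, 0, 0, 0, 0, 0, 0, 3, 0, 0, 0, 0, 0, 0, 3, 0, 0, 0, 0, 0, 0, 3, 0, 0, 0, 0])

```text
clock: 14.5
tcp_pos: [0.4831, 0.055, 0.0396]
orientation: [-0.0, 0.019, 1.0, -0.0]
wrist_force: [-0.3, 0.6, 0.4]
finger_gap: 0.0137
```

Run:
```python
from h import *
s=get_state(); print(s["tcp_pos"],s["finger_gap"])
for y in (-.037,-.041):
  X=[.5675,.0517,y]
  for off,z in ((-.045,-.015),(-.045,0),(0,-.015)):
    P=gp(X,[[-.024+off-.0109,0,0]])[0]; goal([P[0],P[1],z],y+np.pi)
```

```text
[0.48311854 0.05496623 0.03958462] 0.013701626003861342
shift cm [-0.46 -0.01  5.46] rot [-0.01 -0.04 -0.05] yaw now 177.83
shift cm [-0.46 -0.01  3.96] rot [-0.01 -0.04 -0.05] yaw now 177.83
shift cm [-4.96 -0.01  5.46] rot [-0.01 -0.04 -0.05] yaw now 177.83
shift cm [-0.46  0.02  5.46] rot [-0.01 -0.04  0.18] yaw now 177.83
shift cm [-0.46  0.02  3.96] rot [-0.01 -0.04  0.18] yaw now 177.83
shift cm [-4.96  0.01  5.46] rot [-0.01 -0.04  0.18] yaw now 177.83
```

Emit:
send_rows(series=[-0.2, 0, 1.5, 0, 0, 0, 0, -0.5, 0, 3, 0, 0, 0, 0, -0.5, 0, 4.5, 0, 0, 0, 0, -0.5, 0, 5, 0, 0, 0, 0, -0.5, 0, 5.4, 0, 0, 0, 0, -0.5, 0, 5.4, 0, 0, 0, 0, -0.5, 0, 5.4, 0, 0, 0, 0])

```text
clock: 15.08
tcp_pos: [0.4887, 0.0553, -0.0136]
orientation: [0.001, 0.018, 1.0, -0.0]
wrist_force: [0.4, 0.3, 0.6]
finger_gap: 0.0133
```

Run:
```python
from h import *
s=get_state(); print(s["tcp_pos"],s["wrist_force"],s["finger_gap"])
im=[]
for n in("scene","top"):
    c=cam(n); a=read_camera(n)
    X=[.5675,.0517,-.038]
    q=proj(c,gp(X,[[-.0255-.045+.0015,0,.0116]]))[0].astype(int); im.append(cv2.resize(a[q[1]-35:q[1]+35,q[0]-60:q[0]+60],(720,300) if n=="top" else (720,300),interpolation=cv2.INTER_CUBIC)); print(n,q)
cv2.imwrite("pics/p1.png",np.vstack(im))
```

```text
[ 0.48871792  0.05527117 -0.01358754] [0.40721077 0.2516671  0.62309395] 0.013335793647666143
scene [312 234]
top [307 234]
```

View pics/p1.png

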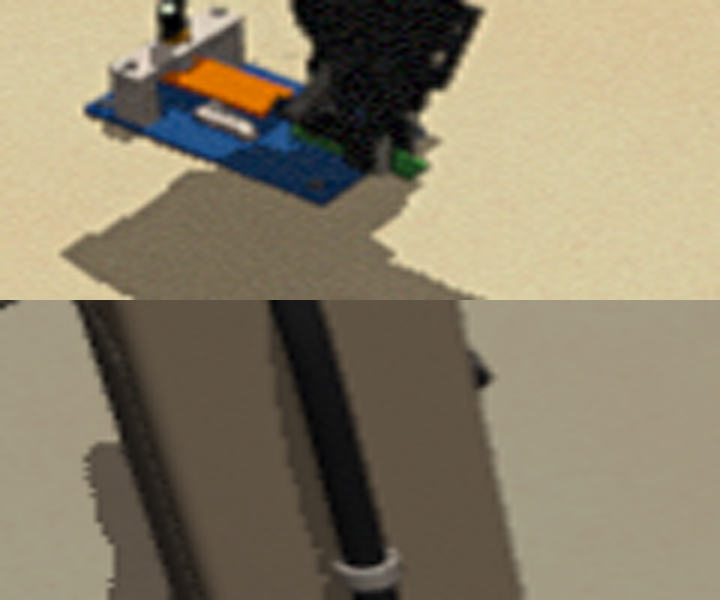

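The peg points straight at the channel mouth in the scene view. Sliding it in.

Emit:
send_rows(series=[-0.7, 0, 0.1, 0, 0, 0, 0, -1.4, 0, 0.1, 0, 0, 0, 0, -2.1, 0, 0.1, 0, 0, 0, 0, -2.8, 0, 0.1, 0, 0, 0, 0, -3.4, 0, 0.1, 0, 0, 0, 0, -3.8, 0, 0.1, 0, 0, 0, 0, -3.8, 0, 0.1, 0, 0, 0, 0])

```text
clock: 15.77
tcp_pos: [0.5273, 0.0539, -0.0154]
orientation: [0.0, 0.018, 1.0, -0.0]
wrist_force: [-0.0, 0.4, 0.0]
finger_gap: 0.0136
```

Emit:
send_rows(series=[-0.2, 0, 0, 0, 0, 0, 0, -0.4, 0, 0, 0, 0, 0, 0, -0.4, 0, 0, 0, 0, 0, 0])

```text
clock: 16.02
tcp_pos: [0.5287, 0.054, -0.0156]
orientation: [-0.001, 0.018, 1.0, -0.0]
wrist_force: [-2.8, -0.8, 3.9]
finger_gap: 0.0133
```

Emit:
send_rows(series=[-0.2, 0, 0, 0, 0, 0, 0, -0.3, 0, 0, 0, 0, 0, 0, -0.3, 0, 0, 0, 0, 0, 0])

```text
clock: 16.27
tcp_pos: [0.5286, 0.054, -0.0157]
orientation: [-0.004, 0.018, 1.0, -0.0]
wrist_force: [-10.4, 0.5, 10.9]
finger_gap: 0.0136
```

Emit:
send_rows(series=[0, 0, 0, 0, 0, 0, 0, 0, 0, 0, 0, 0, 0, 0])

```text
clock: 16.43
tcp_pos: [0.5286, 0.054, -0.0157]
orientation: [-0.003, 0.018, 1.0, -0.0]
wrist_force: [-9.5, 0.2, 10.4]
finger_gap: 0.0136
```

The peg stops hard at x = 0.5286 with 10 N of resistance. I'll relax the push, open, rise and check from above.

Emit:
send_rows(series=[0.2, 0, -0.05, 0, 0, 0, 0, 0.2, 0, -0.05, 0, 0, 0, 0.5, 0.2, 0, -0.05, 0, 0, 0, 0.5, 0.2, 0, -0.05, 0, 0, 0, 0.5, 0.2, 0, -2, 0, 0, 0, 0.5, 0.2, 0, -5, 0, 0, 0, 0.5, 0.2, 0, -9, 0, 0, 0, 0.5, 0.2, 0, -13, 0, 0, 0, 0.5, 0.2, 0, -17, 0, 0, 0, 0.5, 0.2, 0, -20, 0, 0, 0, 0.5])

```text
clock: 17.27
tcp_pos: [0.5323, 0.0538, 0.1884]
orientation: [0.002, 0.018, 1.0, -0.0]
wrist_force: [0.9, -1.6, 0.8]
finger_gap: 0.0431
```

Run:
```python
from h import *
s=get_state(); print(s["tcp_pos"],s["finger_gap"],s["joint_pos"])
# view pose: same as earlier w8 (yaw 110), wing grasp yaw ~ -56 = 304
goal([.53,-.02,.16],np.radians(109.4))
```

```text
[0.53234161 0.05380042 0.18836934] 0.043073668723534096 [-4.93006325e-02  2.37123299e-01 -9.61604552e-02  1.23304420e+00
 -9.42077088e-05 -1.28359513e-02]
shift cm [-0.02 -7.38  2.84] rot [ 0.15  0.23 68.51] yaw now 177.91
```

Emit:
send_rows(series=[-0.3, 0.8, 0, 0, 0, -7, 0.5, -0.6, 1.6, 0, 0, 0, -14, 0.5, -0.9, 2.4, 0, 0, 0, -21, 0.5, -1.2, 3.2, 0, 0, 0, -28, 0.5, -1.5, 4, 0, 0, 0, -35, 0.5, -1.8, 4.8, 0, 0, 0, -42, 0.5, -2.1, 5.6, 0, 0, 0, -49, 0.5, -2.3, 6.4, 0, 0, 0, -56, 0.5, -2.5, 7.2, 0, 0, 0, -63, 0.5, -2.5, 7.7, 0, 0, 0, -70, 0.5])

```text
clock: 18.1
tcp_pos: [0.5596, 0.1306, 0.1845]
orientation: [0.0, -0.561, 0.828, -0.0]
wrist_force: [0.8, -1.3, 0.5]
finger_gap: 0.0424
```

Emit:
send_rows(series=[0, 0, 0, 0, 0, -7, 0.5, 0, 0, 0, 0, 0, -14, 0.5, 0, 0, 0, 0, 0, -21, 0.5, 0, 0, 0, 0, 0, -21, 0.5, 0, 0, 0, 0, 0, -21, 0.5])

```text
clock: 18.52
tcp_pos: [0.5591, 0.1299, 0.1846]
orientation: [0.0, -0.699, 0.715, -0.0]
wrist_force: [-0.8, 0.3, -0.0]
finger_gap: 0.0427
```

Run:
```python
from h import *
s=get_state(); print(s["tcp_pos"],s["finger_gap"],s["joint_pos"])
c=cam("wrist"); im=read_camera("wrist"); cv2.imwrite("pics/w9.png",im); np.savez("pics/w9",t=c[2],r=c[3])
h=cv2.cvtColor(im,cv2.COLOR_BGR2HSV)
for n,lo,hi,z,e in(("blue",(100,120,30),(125,255,255),.008,4),("orange",(5,150,100),(20,255,255),.032,3),("green",(40,90,40),(80,255,255),.0196,3)):
    m=cv2.inRange(h,lo,hi); m[230:]=0
    k=max(cv2.findContours(m,0,1)[0],key=cv2.contourArea)
    b=cv2.approxPolyDP(cv2.convexHull(k),e,True).reshape(-1,2); print(n);print(np.c_[b,ray(c,b,z).round(4)])
for k in silhouettes("wrist","wing")[:2]:
    ct=cv2.minAreaRect(cv2.findNonZero(k["pixels"].astype(np.uint8))); print("wing",k["p"],k["box"],ct)
q=proj(c,gp([.5675,.0517,-.038],[[0,0,.01]]))[0].astype(int); print(q)
x0,y0=max(q[0]-140,0),max(q[1]-100,0); print(x0,y0); cv2.imwrite("pics/w9c.png",cv2.resize(im[y0:y0+210,x0:x0+280],None,fx=2.7,fy=2.7,interpolation=cv2.INTER_CUBIC))
```

```text
[0.55906384 0.12991776 0.18455348] 0.042718678937914735 [ 8.85427349e-02  3.16847623e-01  2.01661563e-03  1.25548980e+00
 -8.43060884e-05 -1.45981776e+00]
blue
[[2.770e+02 6.200e+01 6.024e-01 1.000e-02 8.000e-03]
 [3.800e+02 6.500e+01 4.920e-01 1.520e-02 8.000e-03]
 [3.760e+02 1.390e+02 4.945e-01 9.410e-02 8.000e-03]
 [2.780e+02 1.380e+02 6.056e-01 9.070e-02 8.000e-03]]
orange
[[3.260e+02 8.900e+01 5.509e-01 4.060e-02 3.200e-02]
 [3.250e+02 1.130e+02 5.523e-01 6.430e-02 3.200e-02]
 [2.760e+02 1.120e+02 6.029e-01 6.210e-02 3.200e-02]
 [2.760e+02 8.700e+01 6.015e-01 3.750e-02 3.200e-02]]
green
[[3.270e+02 9.700e+01 5.497e-01 4.790e-02 1.960e-02]
 [3.670e+02 9.800e+01 5.073e-01 4.970e-02 1.960e-02]
 [3.670e+02 1.090e+02 5.071e-01 6.100e-02 1.960e-02]
 [3.290e+02 1.090e+02 5.478e-01 6.030e-02 1.960e-02]]
wing 0.77 [237.4, 75.3, 38.2, 46.9] ((258.4756164550781, 95.35092163085938), (50.21708297729492, 19.09600257873535), 54.162349700927734)
[310 101]
170 1
```

View pics/w9c.png

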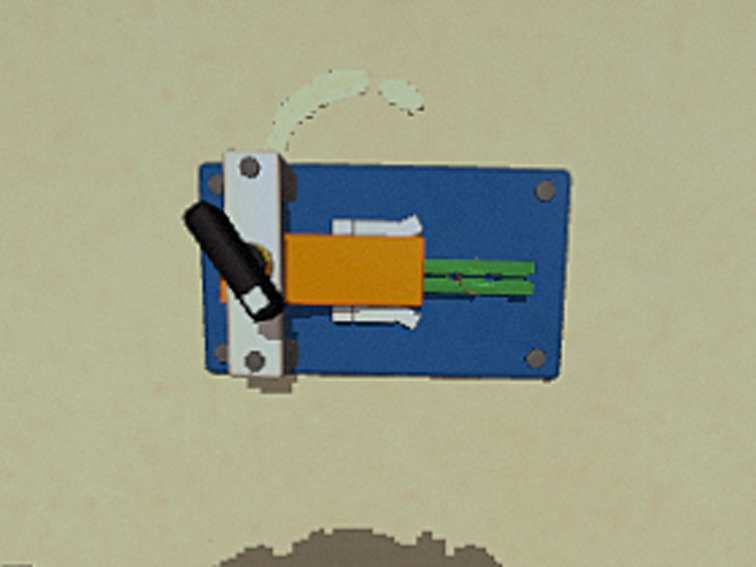

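The peg is seated in the channel, sticking about 44 mm out past the bar (px 327–367). The whole gauge is in view, with the wing running from (239,77) to (275,116) and its dot at the lower right. I'll refit the gauge and wing for the grasp.

Run:
```python
from h import *
w=cam("wrist"); C=[]
for n in("w8","w9"):
    d=np.load(f"pics/{n}.npz"); C.append((w[0],w[1],d["t"],d["r"]))
L=np.array([[-75,42,8],[-75,-42,8],[75,-42,8],[75,42,8],[-16,13,32],[-16,-13,32]])/1e3
p8=np.array([[302.5,47.2],[276.8,119.3],[393.7,166.5],[423.5,100],[343.3,91.8],[333.8,114.2]])
p9=np.array([[375.5,141],[381,63.5],[244,61.2],[246.5,139.7],[326.5,113.5],[326.7,88.5]])
for cs in ([(C[0],p8)],[(C[1],p9)],[(C[0],p8),(C[1],p9)]):
    f=least_squares(lambda x:np.concatenate([(proj(c,gp(x,L))-p).ravel() for c,p in cs]),[.568,.05,-.04],loss="soft_l1"); print(f.x.round(4),np.degrees(f.x[2]).round(2),f.fun.round(1))
x=f.x; W=gp(x,[[.045,0,.094]])[0]; print("axis",W.round(4))
# wing: dark mask, fit a 3D box silhouette hull
c=C[1]; im=cv2.imread("pics/w9.png"); g=cv2.cvtColor(im,cv2.COLOR_BGR2GRAY)
m=(g<45).astype(np.uint8); m[:70]=0;m[130:]=0;m[:,:225]=0;m[:,285:]=0
m=cv2.morphologyEx(m,cv2.MORPH_OPEN,np.ones((3,3)))
k=cv2.convexHull(max(cv2.findContours(m,0,1)[0],key=cv2.contourArea)); A=np.zeros(g.shape,np.uint8); cv2.fillConvexPoly(A,k,1)
best=[]
for th in np.radians(np.arange(85,160,1)):
  for dx in np.arange(-.004,.0041,.001):
    for dy in np.arange(-.004,.0041,.001):
      B=gp([W[0]+dx,W[1]+dy,th],[[a*.02,b*.005,z] for a in(-1,1) for b in(-1,1) for z in(.07,.094)])
      H=np.zeros_like(A); cv2.fillConvexPoly(H,cv2.convexHull(np.int32(proj(c,B).round())),1)
      best.append(((A&H).sum()/(A|H).sum(),np.degrees(th),dx,dy))
best.sort(reverse=True); print(np.array(best[:6]).round(3))
th=np.radians(best[0][1]); s=get_state()
goal([W[0],W[1],.13],th+np.pi); print("grasp z rep",.082-.0187-.0265)
```

```text
[ 0.5671  0.0517 -0.0415] -2.38 [-0.9 -1.9 -2.   0.2  0.9  1.9  3.  -0.   0.1 -0.6 -0.1  1. ]
[ 0.5664  0.0523 -0.0348] -1.99 [ 1.9  0.5  0.9 -0.7 -2.  -0.2 -1.1  0.  -0.1  1.1  0.2 -0.2]
[ 0.5668  0.0521 -0.0375] -2.15 [-1.3 -2.1 -2.1  0.   1.   1.3  2.8 -0.8 -0.1 -1.1 -0.2  0.5  1.5  0.5
  0.7 -0.7 -2.2 -0.7 -1.6 -0.4 -0.5  0.9 -0.1 -0.4]
axis [0.6117 0.0504 0.094 ]
[[ 8.17e-01  1.28e+02 -3.00e-03  1.00e-03]
 [ 8.17e-01  1.28e+02 -4.00e-03  2.00e-03]
 [ 8.16e-01  1.28e+02 -4.00e-03  3.00e-03]
 [ 8.16e-01  1.30e+02 -4.00e-03  2.00e-03]
 [ 8.09e-01  1.30e+02 -3.00e-03  1.00e-03]
 [ 8.08e-01  1.25e+02 -4.00e-03  3.00e-03]]
shift cm [ 7.83 -5.45  5.46] rot [-1.000e-02 -1.000e-02 -3.925e+01] yaw now -91.25
grasp z rep 0.0368
```

Run:
```python
from h import *
w=cam("wrist"); d=np.load("pics/w7.npz"); c=(w[0],w[1],d["t"],d["r"])
for z in(0,.1,.2): print(z,ray(c,[[476,225],[530,165],[570,150],[640,145],[540,320]],z).round(3).tolist())
print(ray(cam("scene"),[[225,165],[249,178],[272,165]],0).round(3).tolist())
```

```text
0 [[0.771, -0.09, 0.0], [0.8, 0.003, 0.0], [0.84, 0.038, 0.0], [0.929, 0.078, 0.0], [0.934, -0.19, 0.0]]
0.1 [[0.706, -0.072, 0.1], [0.726, -0.005, 0.1], [0.755, 0.02, 0.1], [0.819, 0.049, 0.1], [0.823, -0.144, 0.1]]
0.2 [[0.64, -0.054, 0.2], [0.653, -0.013, 0.2], [0.67, 0.002, 0.2], [0.71, 0.02, 0.2], [0.712, -0.099, 0.2]]
[[0.953, -0.064, -0.0], [0.832, -0.055, 0.0], [0.814, -0.155, 0.0]]
```

Emit:
send_rows(series=[1.3, -0.9, 0.5, 0, 0, -7, 0.5, 2.6, -1.8, 1, 0, 0, -14, 0.5, 3.9, -2.7, 2, 0, 0, -21, 0.5, 5.2, -3.6, 3, 0, 0, -28, 0.5, 6.5, -4.5, 4, 0, 0, -35, 0.5, 7.8, -5.4, 5.4, 0, 0, -39, 0.5, 7.8, -5.4, 5.4, 0, 0, -39, 0.5, 7.8, -5.4, 5.4, 0, 0, -39, 0.5])

```text
clock: 19.28
tcp_pos: [0.6107, 0.0503, 0.1296]
orientation: [0.0, 0.898, -0.441, -0.001]
wrist_force: [-0.1, -0.2, 0.4]
finger_gap: 0.0429
```

Run:
```python
from h import *
s=get_state(); print(s["tcp_pos"],s["finger_gap"],s["joint_pos"].round(3))
c=cam("wrist"); im=read_camera("wrist"); cv2.imwrite("pics/w10.png",im)
for k in silhouettes("wrist","wing")[:2]:
    b=cv2.minAreaRect(cv2.findNonZero(k["pixels"].astype(np.uint8))); print("wing",k["p"],k["box"],b, ray(c,[b[0]],.088))
print(proj(c,[[.6117,.0504,.094],[.6117,.0504,.07]]))
goal([.6115,.0505,.038],np.radians(308))
cv2.imwrite("pics/w10c.png",im[100:340,200:440])
```

```text
[0.61071988 0.05028616 0.12955869] 0.04288682963987438 [-0.049  0.418  0.013  1.168  0.    -2.277]
[[318.76090089 208.50790266]
 [318.82915067 199.02838708]]
shift cm [0.09 0.01 9.3 ] rot [-0.01  0.01 -0.2 ] yaw now -52.2
```

View pics/w10c.png

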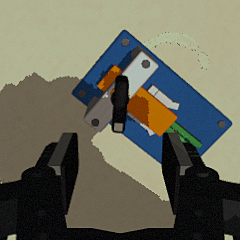

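The wing at px (312–330, 175–232) is centred between the jaws and lined up with them. Going down and gripping it.

Emit:
send_rows(series=[0, 0, 2, 0, 0, 0, 0.5, 0, 0, 4, 0, 0, 0, 0.5, 0, 0, 6, 0, 0, 0, 0.5, 0, 0, 8, 0, 0, 0, 0.5, 0, 0, 9.1, 0, 0, 0, 0.5, 0, 0, 9.1, 0, 0, 0, 0.5, 0, 0, 9.1, 0, 0, 0, 0, 0, 0, 9.1, 0, 0, 0, 0, 0, 0, 9.1, 0, 0, 0, 0, 0, 0, 9.1, 0, 0, 0, 0], newtons=60)

```text
clock: 20.22
tcp_pos: [0.6111, 0.0502, 0.0413]
orientation: [0.001, 0.898, -0.439, 0.001]
wrist_force: [-4.2, -3.5, 4.5]
finger_gap: 0.0099
```

Emit:
send_rows(series=[0, 0, 0, 0, 0, 0, 0, 0, 0, 0, 0, 0, 0, 0, 0, 0, 0, 0, 0, 0, 0])

```text
clock: 20.47
tcp_pos: [0.6111, 0.0502, 0.0414]
orientation: [0.001, 0.898, -0.439, 0.001]
wrist_force: [-4.2, -2.7, 4.2]
finger_gap: 0.01
```

Run:
```python
from h import *
s=get_state(); r=rot(s["orientation"]).as_matrix(); print(s["tcp_pos"],s["wrist_force"].round(1),s["ft_torque"].round(2),s["finger_gap"],np.degrees(np.arctan2(r[1,0],r[0,0])))
```

```text
[0.61107131 0.05015509 0.04135767] [-4.2 -2.7  4.2] [-0.6   1.   -0.04] 0.010015812114619967 -52.13323351771766
```

Emit:
send_rows(series=[0, 0.1, 0, 0, 0, 7, 0, 0, 0.1, 0, 0, 0, 14, 0, 0, 0.1, 0, 0, 0, 21, 0, 0, 0.1, 0, 0, 0, 28, 0, 0, 0.1, 0, 0, 0, 35, 0, 0, 0.1, 0, 0, 0, 42, 0, 0, 0.1, 0, 0, 0, 49, 0, 0, 0.1, 0, 0, 0, 56, 0, 0, 0.1, 0, 0, 0, 60, 0, 0, 0.1, 0, 0, 0, 60, 0])

```text
clock: 21.3
tcp_pos: [0.6119, 0.0502, 0.0414]
orientation: [0.001, -0.558, 0.83, -0.001]
wrist_force: [-0.4, -0.9, 3.8]
finger_gap: 0.0094
```

```bash
cat >> h.py <<'E'
def st():
    s=get_state(); r=rot(s["orientation"]).as_matrix(); print(s["clock"],s["tcp_pos"].round(4),"Ftool",(r.T@s["wrist_force"]).round(1),"T",s["ft_torque"].round(2),s["finger_gap"].round(4),"yaw",np.degrees(np.arctan2(r[1,0],r[0,0])).round(2),"j6",s["joint_pos"][5].round(3))
E
python3 -c "
from h import *
st()"
```

```text
Traceback (most recent call last):
  File "h.py", line 30, in st
    s=get_state(); r=rot(s["orientation"]).as_matrix(); print(s["clock"],s["tcp_pos"].round(4),"Ftool",(r.T@s["wrist_force"]).round(1),"T",s["ft_torque"].round(2),s["finger_gap"].round(4),"yaw",np.degrees(np.arctan2(r[1,0],r[0,0])).round(2),"j6",s["joint_pos"][5].round(3))
                                                                                                                                                                   ^^^^^^^^^^^^^^^^^^^^^
AttributeError: 'float' object has no attribute 'round'
```

Emit:
send_rows(series=[0, 0, 0, 0, 0, 7, 0, 0, 0, 0, 0, 0, 14, 0, 0, 0, 0, 0, 0, 21, 0, 0, 0, 0, 0, 0, 28, 0, 0, 0, 0, 0, 0, 35, 0, 0, 0, 0, 0, 0, 42, 0, 0, 0, 0, 0, 0, 49, 0, 0, 0, 0, 0, 0, 56, 0, 0, 0, 0, 0, 0, 60, 0, 0, 0, 0, 0, 0, 60, 0])

```text
clock: 22.13
tcp_pos: [0.6124, 0.0496, 0.0414]
orientation: [0.002, -0.069, 0.998, -0.001]
wrist_force: [0.9, -3.0, 5.8]
finger_gap: 0.0096
```

```bash
sed -i 's/s\["finger_gap"\].round(4)/round(s["finger_gap"],4)/' h.py; python3 -c "
from h import *
st()"
```

```text
22.1333 [0.6124 0.0496 0.0414] Ftool [-0.5 -3.1 -5.8] T [-0.5  -0.05 -0.04] 0.0096 yaw -172.1 j6 -0.187
```

Emit:
send_rows(series=[0, 0, 0, 0, 0, 4, 0, 0, 0, 0, 0, 0, 7, 0, 0, 0, 0, 0, 0, 8, 0, 0, 0, 0, 0, 0, 8, 0])

```text
clock: 22.47
tcp_pos: [0.6124, 0.0495, 0.0414]
orientation: [0.002, -0.001, 1.0, -0.001]
wrist_force: [1.0, -3.4, 6.1]
finger_gap: 0.0099
```

```bash
python3 -c "
from h import *
st()"
```

```text
22.4667 [0.6124 0.0495 0.0414] Ftool [-1.1 -3.4 -6.1] T [-0.55 -0.11 -0.01] 0.0099 yaw -179.93 j6 -0.051
```

Emit:
send_rows(series=[0, 0, 0, 0, 0, 2, 0, 0, 0, 0, 0, 0, 2, 0])

```text
clock: 22.63
tcp_pos: [0.6124, 0.0495, 0.0414]
orientation: [0.002, 0.017, 1.0, -0.001]
wrist_force: [-0.6, -3.7, 5.1]
finger_gap: 0.0098
```

```bash
python3 -c "
from h import *
st()"
```

```text
22.6333 [0.6124 0.0495 0.0414] Ftool [ 0.4 -3.8 -5.1] T [-0.65 -0.13  0.11] 0.0098 yaw 178.06 j6 -0.015
```

Emit:
send_rows(series=[0, 0, 0, 0, 0, 2, 0, 0, 0, 0, 0, 0, 2, 0])

```text
clock: 22.8
tcp_pos: [0.6124, 0.0495, 0.0414]
orientation: [0.002, 0.034, 0.999, -0.001]
wrist_force: [0.2, -3.7, 6.4]
finger_gap: 0.0095
```

```bash
python3 -c "
from h import *
st()"
```

```text
22.8 [0.6124 0.0495 0.0414] Ftool [-0.5 -3.7 -6.4] T [-0.66 -0.09  0.25] 0.0095 yaw 176.07 j6 0.019
```

Emit:
send_rows(series=[0, 0, 0, 0, 0, 2, 0, 0, 0, 0, 0, 0, 2, 0])

```text
clock: 22.97
tcp_pos: [0.6124, 0.0495, 0.0414]
orientation: [0.002, 0.051, 0.999, -0.001]
wrist_force: [0.4, -3.8, 6.4]
finger_gap: 0.0093
```

```bash
python3 -c "
from h import *
st()"
```

```text
22.9667 [0.6124 0.0495 0.0414] Ftool [-0.8 -3.7 -6.4] T [-0.77 -0.06  0.49] 0.0093 yaw 174.11 j6 0.054
```

Seated: the reaction torque climbs 0.11, 0.25, 0.49 N m from yaw 178°, which matches the gauge's own yaw. Backing off a quarter turn from there, to a tool yaw of about 268.5°.

Emit:
send_rows(series=[0, 0, 0, 0, 0, -7, 0, 0, 0, 0, 0, 0, -14, 0, 0, 0, 0, 0, 0, -21, 0, 0, 0, 0, 0, 0, -28, 0, 0, 0, 0, 0, 0, -35, 0, 0, 0, 0, 0, 0, -42, 0, 0, 0, 0, 0, 0, -49, 0, 0, 0, 0, 0, 0, -56, 0, 0, 0, 0, 0, 0, -60, 0, 0, 0, 0, 0, 0, -60, 0])

```text
clock: 23.8
tcp_pos: [0.612, 0.0501, 0.0414]
orientation: [0.002, -0.456, 0.89, -0.001]
wrist_force: [-0.0, -0.9, 7.3]
finger_gap: 0.0095
```

Emit:
send_rows(series=[0, 0, 0, 0, 0, -7, 0, 0, 0, 0, 0, 0, -14, 0, 0, 0, 0, 0, 0, -21, 0, 0, 0, 0, 0, 0, -28, 0, 0, 0, 0, 0, 0, -33, 0, 0, 0, 0, 0, 0, -34.5, 0, 0, 0, 0, 0, 0, -34.5, 0, 0, 0, 0, 0, 0, -34.5, 0])

```text
clock: 24.47
tcp_pos: [0.6116, 0.0503, 0.0414]
orientation: [0.001, -0.699, 0.715, -0.001]
wrist_force: [-0.5, -1.4, 7.9]
finger_gap: 0.0093
```

Run:
```python
from h import *
st()
c=cam("wrist"); im=read_camera("wrist"); cv2.imwrite("pics/w12.png",im)
h=cv2.cvtColor(im,cv2.COLOR_BGR2HSV)
for n,lo,hi,z in(("blue",(100,120,30),(125,255,255),.008),("orange",(5,150,100),(20,255,255),.030),("green",(40,90,40),(80,255,255),.0196)):
    m=cv2.inRange(h,lo,hi); m[260:]=0
    k=max(cv2.findContours(m,0,1)[0],key=cv2.contourArea); b=cv2.approxPolyDP(cv2.convexHull(k),3,True).reshape(-1,2); print(n);print(np.c_[b,ray(c,b,z).round(4)])
for k in silhouettes("wrist","wing")[:1]:
    print("wing",k["p"],k["box"],cv2.minAreaRect(cv2.findNonZero(k["pixels"].astype(np.uint8))))
```

```text
24.4667 [0.6116 0.0503 0.0414] Ftool [ 1.4  0.4 -7.9] T [-0.15  0.35  0.09] 0.0093 yaw -91.34 j6 -1.596
blue
[[2.790e+02 1.510e+02 6.381e-01 8.100e-03 8.000e-03]
 [4.330e+02 1.520e+02 5.343e-01 1.080e-02 8.000e-03]
 [4.900e+02 1.750e+02 4.927e-01 2.730e-02 8.000e-03]
 [4.760e+02 2.590e+02 4.948e-01 9.180e-02 8.000e-03]
 [3.630e+02 2.590e+02 5.804e-01 8.930e-02 8.000e-03]
 [2.800e+02 2.470e+02 6.414e-01 7.820e-02 8.000e-03]]
orange
[[3.390e+02 2.010e+02 5.993e-01 3.730e-02 3.000e-02]
 [4.150e+02 2.020e+02 5.515e-01 3.900e-02 3.000e-02]
 [4.120e+02 2.390e+02 5.518e-01 6.410e-02 3.000e-02]
 [3.450e+02 2.380e+02 5.955e-01 6.240e-02 3.000e-02]
 [3.380e+02 2.300e+02 6.000e-01 5.670e-02 3.000e-02]]
green
[[4.740e+02 2.100e+02 5.074e-01 4.880e-02 1.960e-02]
 [4.720e+02 2.260e+02 5.074e-01 6.030e-02 1.960e-02]
 [4.150e+02 2.260e+02 5.471e-01 5.930e-02 1.960e-02]
 [4.170e+02 2.060e+02 5.467e-01 4.500e-02 1.960e-02]
 [4.640e+02 2.060e+02 5.147e-01 4.580e-02 1.960e-02]]
wing 0.84 [309.2, 212.5, 23.9, 99.7] ((319.9999694824219, 260.5), (23.999996185302734, 94.99998474121094), 0.0)
```

Run:
```python
from h import *
read_camera("wrist"); k=silhouettes("wrist","wing")[0]["pixels"]
for v in range(212,312,8):
    u=np.where(k[v])[0]
    if len(u): print(v,u.min(),u.max(),u.mean())
```

```text
220 311 331 321.0
228 309 332 320.5
236 310 332 321.0
244 309 332 320.5
252 309 330 319.5
260 309 330 319.5
268 309 330 319.5
276 309 330 319.5
284 309 330 319.5
292 309 329 319.0
300 309 329 319.0
308 313 323 318.0
```

The wing is within about 1.5° of the tool's axis and the peg is still home. Handing in while holding it.

```bash
python3 -c "
from h import *
st(); print(hand_in())"
```

```text
24.6667 [0.6116 0.0503 0.0414] Ftool [ 2.   0.2 -8.6] T [-0.16  0.34  0.07] 0.0092 yaw -91.35 j6 -1.596
the job is handed in; nothing more can be done
None
```

I handed the job in at 24.7 s, with the peg in place, the thumbscrew backed off a quarter turn from its seat, and the gripper still holding the wing. No verdict was reported.

- **Peg:** I gripped the green peg, slid it under the orange bar until it met firm resistance of about 10 N, and let go. The last check has its front end about 44 mm in front of the bar, so it is fully home to within about 1 mm.
- **Thumbscrew:** I turned it clockwise until it seated. The resisting torque rose to about 0.5 N m, starting at 178°, which matches the gauge's direction. I then backed it off to 90.7° by the tool's angle. The wing leans about 1° to 1.5° from the tool, so the real angle is about 89° to 91°.

**Disagreements and failed steps:**
- **Missed grip:** The first try at the peg closed on nothing. A touch on the bare table at 15 N showed the fingertips end about 26.5 mm short of the reported TCP, so I corrected for that afterwards.
- **Gauge fit:** My estimate of the gauge's position was off by 1 to 3 pixels at the corners, about 2 mm. The peg stopped 4 mm short of where I had predicted.
- **Wrist force:** A steady 8 N vertical load remained on the wrist at hand-in. Torque readings were noisy by about 0.05 N m, so they could not confirm the thumbscrew's friction.

I didn't touch the mug, tape, keys or notebook, but I did not check them again at the end.

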